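Make up two kits on the jade bench

ROBOT

A 6-joint arm with a two-finger parallel gripper is mounted at the origin on the work surface. World frame = base frame: x ahead of the robot, y to its left, z up, the work surface at z = 0. Lengths are in m, angles in rad, forces in N, time in s.
With the tool pointing down it reaches from about 0.3 to 0.825 m from the base axis. Payload 5.4 kg.
Tool frame: the origin (TCP) lies at the very end of the fingers, on their centre line; the grasp point (between the pads) lies 19 mm behind it; z points along the fingers, y is the line along which they close (so a half turn about z gives the same grasp; the last joint's range is limited). The gripper opens to 92 mm and grips with 3 to 60 N. Pads are 20 mm wide; open, the fingers measure 128 mm over their backs; the gripper's body (75 mm by 189 mm) begins 69 mm behind the grasp point.
Start: joints at [0.902, 0.158, 1.597, -0, 1.386, -0.21], TCP at [0.255, 0.516, 0.179] pointing down, gripper open.
Joint ranges: [-2.91, 2.91], [-0.94, 2.29], [0.18, 2.7], [-1.29, 4.43], [0.17, 2.64], [-3, 3]. Speed limits (rad/s): [2.57, 2.57, 3.14, 3.14, 3.14, 3.14].

INTERFACE

Orientations are given as a rotation vector (axis times angle).
In Python, from workcell import bot gives the robot as it stands. Calls block until the motion is done:
- bot.goto(position, orientation): joint-space move of the TCP to a pose.
- bot.line_to(position, rot=None, max_speed=0.15): straight line of the TCP; rot=None keeps the orientation; max_speed is the mean speed in m/s.
- bot.set_joints(angles): joint-space move.
- bot.set_gripper(opening, newtons=None): opening from 0.0 (shut) to 1.0 (fully open); newtons is the grip in N (None keeps the last); returns when the fingers have stopped.
- bot.hold(seconds).
- bot.inverse_kinematics(position, orientation): joint angles nearest the present ones, or None.
- bot.read_camera(name): name is "scene" or "top" or "wrist"; returns a dict with "pixels" (384x512x3 uint8, blue, green, red), "fx", "fy", "cx", "cy" (pixels), "R" (3x3) and "t" (3): a world point X has camera coordinates R X + t. Camera axes: x right, y down, z forward; pixel columns grow to the right and rows downward; lengths in m; the calibration is good to about 2 mm. A picture is of the moment at which its call begins. There is no depth.
A pose or a line that the arm cannot do raises bot.MotionError and nothing moves.
- bot.job_done(): hands the job in; it is judged then, once.
Readings, each from a call of its own:
- bot.current_clock(): time.
- bot.current_joints(): joint angles.
- bot.current_joint_vel(): joint speeds.
- bot.current_effort(): joint torques, N m.
- bot.current_ee_pos(): TCP position.
- bot.current_tool_rot(): TCP orientation.
- bot.current_contact_force(): force on the tool from outside, world axes, zero at the start.
- bot.current_ft_torque(): the same for the moment, N m.
- bot.current_opening(): opening from 0.0 (shut) to 1.0 (fully open).
- bot.current_grip_force(): force on a finger pad.
Only numpy, scipy, OpenCV 4.12 (cv2) and the standard library are available. Lean on these libraries where they do the work, as an engineer would, in place of code of your own. Each camera call takes 0.05 s, during which the arm holds its last target. There are 200 camera calls.

TASK

Make up two kits on the jade bench: in the two-well tray, the large slab in the wide well and the large plain drill core in the narrow well; in the three-well tray, the torch in the narrow trough, and the small slab and the ring blank in the two wider wells, one in each, either way round. Every piece must lie flat on the floor of its well, the same side up as now; set the pieces down, do not drop them. Leave the small core, the loupe and the pebble where they lie.

Things in the scene. Friction and masses are not known exactly. Their poses are not given: they have to be found in the camera images.
- tray_two: Low pale wooden tray, fixed. Outside 126 mm (x) by 159 mm (y), rim 12 mm high, floor 4 mm thick, walls 5 mm. Origin: centre of its underside. Two wells side by side along y, each 116 mm long in x: the wide well, 84 mm in y, centred at y = -32.5 mm, and the narrow well, 60 mm in y, centred at y = +44.5 mm.
- tray_three: Low pale wooden tray, fixed. Outside 126 mm (x) by 214 mm (y), rim 12 mm high, floor 4 mm thick, walls 5 mm. Origin: centre of its underside. Three wells side by side along y, each 116 mm long in x: the narrow trough, 46 mm in y, centred at y = -79 mm, and two equal wider wells, 74 mm in y, centred at y = -14 mm and y = +65 mm.
- slab_large: The larger of two sawn jade slabs lying flat: brown rind, green top, eight-sided irregular outline 96 mm long (x) by 62 mm wide (y), 30 mm thick. The long sides are flat, upright and parallel over the middle half of the length: grip there, across y. About 0.45 kg. Origin: centre of its underside, z up.
- slab_small: The smaller sawn jade slab, same look and outline: 66 mm long (x) by 46 mm wide (y), 30 mm thick, flat parallel long sides over the middle half, about 0.22 kg. Origin: centre of its underside, z up.
- core_large: The larger of two plain (unbored) drill cores: green jade cylinder standing on end, 44 mm in diameter, 30 mm high, about 0.135 kg. Origin: centre of its underside, z up.
- ring_blank: Thumb-ring blank: green jade ring lying flat, 44 mm outside diameter, 24 mm through hole, 30 mm high, about 0.10 kg. Origin: centre of its underside, z up.
- torch: Square-bodied black pocket torch with a steel head, lying on a side: 100 mm long (x, head at +x), 28 mm wide (y), 28 mm high, about 0.11 kg. Origin: centre of its underside, z up.
- core_small: The smaller plain drill core, green jade cylinder standing on end, 28 mm in diameter, 30 mm high. In no kit: stays where it is. Origin: centre of its underside.
- loupe: Folded steel pocket loupe, 40 mm (x) by 26 mm (y) by 18 mm high. In no kit: stays where it is. Origin: centre of its underside.
- pebble: Rounded brown rough pebble, 44 mm in diameter, 27 mm high. In no kit: stays where it is. Origin: centre of its underside.

How it is judged:
At the end, for the whole second after the job is handed in: All five pieces lie in their wells as asked: underside 1 to 8 mm above the tray's underside, tilt under 0.1 rad, centre within 16 mm across (20 mm in the two wider wells) and 40 mm along of the well's centre, at rest (y of slab_large in the frame of tray_two between -0.0485 and -0.0165 m and x of slab_large in the frame of tray_two between -0.04 and 0.04 m and z of slab_large in the frame of tray_two between 0.001 and 0.008 m and angle between each of slab_large, core_large, torch, slab_small, ring_blank's own z axis and vertical below 0.1 rad and linear speed of each of slab_large, core_large, torch, slab_small, ring_blank below 0.02 m/s and angular speed of each of slab_large, core_large, torch, slab_small, ring_blank below 0.2 rad/s and y of core_large in the frame of tray_two between 0.0285 and 0.0605 m and x of core_large in the frame of tray_two between -0.04 and 0.04 m and z of core_large in the frame of tray_two between 0.001 and 0.008 m and y of torch in the frame of tray_three between -0.095 and -0.063 m and x of torch in the frame of tray_three between -0.04 and 0.04 m and z of torch in the frame of tray_three between 0.001 and 0.008 m and z of slab_small in the frame of tray_three between 0.001 and 0.008 m and z of ring_blank in the frame of tray_three between 0.001 and 0.008 m and ((y of slab_small in the frame of tray_three between -0.034 and 0.006 m and x of slab_small in the frame of tray_three between -0.04 and 0.04 m and y of ring_blank in the frame of tray_three between 0.045 and 0.085 m and x of ring_blank in the frame of tray_three between -0.04 and 0.04 m) or (y of slab_small in the frame of tray_three between 0.045 and 0.085 m and x of slab_small in the frame of tray_three between -0.04 and 0.04 m and y of ring_blank in the frame of tray_three between -0.034 and 0.006 m and x of ring_blank in the frame of tray_three between -0.04 and 0.04 m))); the robot touches nothing.
It fails at once if a kit piece is dropped (falls free of the fingers faster than 0.7 m/s, a fall of about 25 mm) ((linear speed of slab_large above 0.7 m/s and contact force between slab_large and the fingers below 0.05 N) or (linear speed of slab_small above 0.7 m/s and contact force between slab_small and the fingers below 0.05 N) or (linear speed of core_large above 0.7 m/s and contact force between core_large and the fingers below 0.05 N) or (linear speed of ring_blank above 0.7 m/s and contact force between ring_blank and the fingers below 0.05 N) or (linear speed of torch above 0.7 m/s and contact force between torch and the fingers below 0.05 N)).
It fails at once if the small core, the loupe or the pebble is moved by more than 25 mm (distance of any of core_small, loupe, pebble from where it was at the start of the episode above 0.025 m).
It also fails if it takes over 102 s, if anything falls off the work surface, if the arm or the gripper's body presses on something with over 40 N, if the wrist force passes 120 N, or if a joint passes its speed limit or range.

## Working session

There is one attempt and no reset: what is moved stays moved. The work goes in short steps, each a Python script; the robot and the scene stay as the last script left them, time stands still between calls to the robot, and variables do not carry over. Pictures are saved under pics/ and viewed, at most 18 in all, crops included, and the job is handed in when it is done.

```bash
mkdir -p pics
python3 - <<'E'
from workcell import bot
import cv2
for n in("top","scene"):
    c=bot.read_camera(n); cv2.imwrite(f"pics/{n}0.png",c["pixels"]); print(n,c["fx"],c["cx"],c["cy"],c["R"],c["t"])
print(bot.current_clock(),bot.current_tool_rot())
E
```

```text
top 379.559839685715 250.5683033053136 187.43621337019098 [[-0.00793271 -0.99970849 -0.02280374]
 [-0.99245005  0.01066221 -0.1221852 ]
 [ 0.12239272  0.02166231 -0.99224532]] [0.02761602 0.5261837  0.93883376]
scene 432.44329277620125 250.5863612824503 196.09657209869135 [[-0.46782542  0.88364017 -0.01787268]
 [ 0.68461427  0.34951767 -0.63964107]
 [-0.55896573 -0.31147624 -0.76846592]] [ 0.22020707 -0.33218777  1.51947334]
0.1 [-7.14254040e-01 -3.05855389e+00  2.40907522e-03]
```

View pics/top0.png

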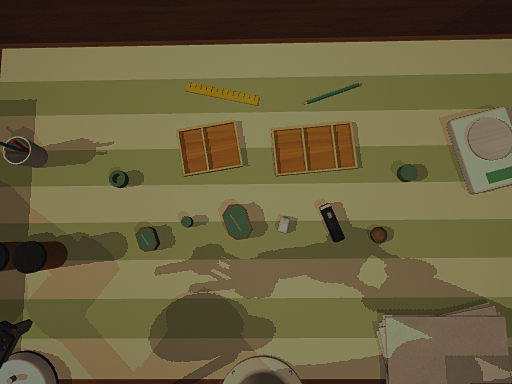

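View pics/scene0.png

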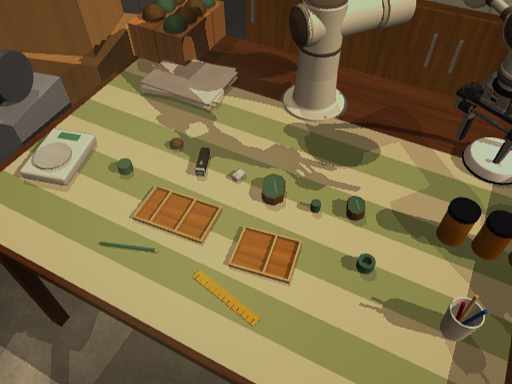

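The top view (left = +y, up = +x) shows tray_two at about (210,148) and tray_three at (315,149). The pieces are the ring (119,179), small slab (148,239), small core (187,222), large slab (237,221), loupe (284,225), torch (332,222), pebble (378,235) and large core (407,173). In both trays the narrow well is on the expected side: left in tray_two, right in tray_three.

```bash
cat > h.py <<'E'
from workcell import bot
import cv2, numpy as np
from scipy.spatial.transform import Rotation as Ro
def ray(c,uv,z):
    uv=np.atleast_2d(np.asarray(uv,float))
    d=np.c_[(uv[:,0]-c["cx"])/c["fx"],(uv[:,1]-c["cy"])/c["fy"],np.ones(len(uv))]
    R=np.array(c["R"]);o=-R.T@np.array(c["t"]);d=d@R
    return o[:2]+d[:,:2]*((z-o[2])/d[:,2])[:,None]
def down(yaw):  # tool pointing down, closing axis (tool y) along world direction yaw
    y=np.array([np.cos(yaw),np.sin(yaw),0]);z=np.array([0,0,-1.])
    return Ro.from_matrix(np.c_[np.cross(y,z),y,z]).as_rotvec()
E
python3 - <<'E'
from h import *
c=bot.read_camera("top"); p=c["pixels"]
h=cv2.cvtColor(p,cv2.COLOR_BGR2HSV)
for n,uv,z in [("ring",(119,179),.03),("slab_s",(148,239),.03),("slab_l",(237,221),.03),("torch",(332,222),.028),("core_l",(407,173),.03),("two",(210,148),.01),("three",(315,149),.01)]:
    print(n,ray(c,uv,z).round(3),h[uv[1],uv[0]])
m=cv2.inRange(h,(5,150,60),(18,255,255)); m[:,:160]=0;m[:,380:]=0;m[:110]=0;m[190:]=0
for k in cv2.findContours(m,0,2)[0]:
    if cv2.contourArea(k)>200:
        q=ray(c,k[:,0],.004); r=cv2.minAreaRect((q*1000).astype(np.float32)); print([np.round(x,1) for x in r])
for n,b in (("L",(90,150,290,270)),("R",(270,110,450,260))):
    x0,y0,x1,y1=b; 
    cv2.imwrite(f"pics/c{n}.png",cv2.resize(p[y0:y1,x0:x1],None,fx=4,fy=4,interpolation=2))
E
```

```text
ring [[0.552 0.364]] [ 27 114  65]
slab_s [[0.398 0.284]] [51 83 71]
slab_l [[0.441 0.058]] [51 80 73]
torch [[ 0.437 -0.183]] [15 21 24]
core_l [[ 0.56  -0.377]] [51 87 70]
two [[0.636 0.13 ]] [ 13 185  87]
three [[ 0.63  -0.148]] [ 15 204 124]
[array([627. , -79.8]), array([125.4,  74.8]), np.float64(4.8)]
[array([630.6, 177.2]), array([115.3,  60.4]), np.float64(9.0)]
[array([ 634.8, -159.2]), array([116.7,  74.6]), np.float64(4.8)]
[array([640.9,  98.7]), array([121. ,  87.8]), np.float64(9.6)]
[array([ 640.3, -226. ]), array([126.3,  50.1]), np.float64(3.8)]
```

View pics/cL.png

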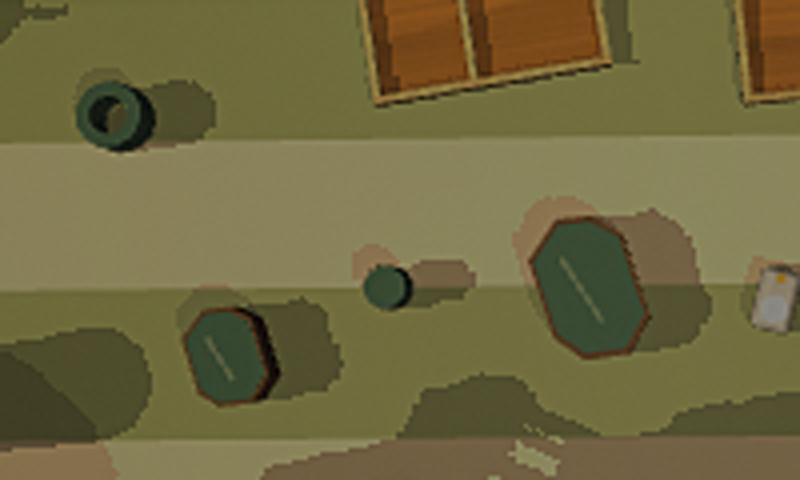

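```bash
cat >> h.py <<'E'
def best(pos,yaw):
    q0=np.array(bot.current_joints()); c=[]
    for y in (yaw,yaw+np.pi):
        q=bot.inverse_kinematics(pos,down(y))
        if q is not None: c.append((np.abs(np.array(q)-q0).max(),y))
    return down(min(c)[1])
def hover(xy,yaw,z): 
    p=[*xy,z]; r=best(p,yaw); bot.goto(p,r); return r
def snap(name):
    c=bot.read_camera("wrist"); cv2.imwrite(f"pics/{name}.png",c["pixels"]); return c
def green(c,z=.03,lo=(40,40,20),hi=(75,255,255)):
    m=cv2.inRange(cv2.cvtColor(c["pixels"],cv2.COLOR_BGR2HSV),lo,hi)
    out=[]
    for k in cv2.findContours(m,0,2)[0]:
        if cv2.contourArea(k)<150: continue
        q=(ray(c,k[:,0],z)*1000).astype(np.float32)
        a=cv2.approxPolyDP(cv2.convexHull(k),.03*cv2.arcLength(k,True),True)[:,0]
        out.append((q,ray(c,a,z)*1000))
    return out
E
python3 - <<'E'
from h import *
c=bot.read_camera("top")
for q,a in green(c):
    r=cv2.minAreaRect(q); print("top",[np.round(x,1) for x in r])
t=bot.current_clock()
hover((.398,.284),np.radians(103),.17); print(bot.current_clock()-t,bot.current_joints())
c=snap("w1")
for q,a in green(c):
    print([np.round(x,1) for x in cv2.minAreaRect(q)]); d=np.roll(a,-1,0)-a
    print(np.c_[a,np.hypot(*d.T),np.degrees(np.arctan2(d[:,1],d[:,0]))].round(1))
E
```

```text
top [array([397.8, 290.3]), array([57.3, 39.9]), np.float64(19.8)]
top [array([440.3,  58.6]), array([85.2, 54.4]), np.float64(18.5)]
top [array([553.8, 366.4]), array([49.8, 41.7]), np.float64(69.8)]
top [array([ 552.4, -610. ]), array([29.8, 69.7]), np.float64(14.4)]
top [array([ 560.5, -376.3]), array([40.7, 52.1]), np.float64(25.8)]
1.1167 [ 3.72804362e-01 -6.10909620e-02  1.84256689e+00  3.70757793e-04
  1.35993345e+00 -1.42467379e+00]
[array([441.9, 190.7]), array([26. , 27.1]), np.float64(67.7)]
[[ 436.9  206.1   20.2  -30.3]
 [ 454.3  195.9    9.   -85.7]
 [ 455.   186.9   11.7 -130.5]
 [ 447.4  178.    17.   161.6]
 [ 431.3  183.4   15.3   93.1]
 [ 430.5  198.6    9.8   49.5]]
[array([399.7, 291.2]), array([57.1, 40.8]), np.float64(18.9)]
[[ 375.2  274.6   18.6   99.1]
 [ 372.3  293.    14.2   58.1]
 [ 379.8  305.    32.4   18.4]
 [ 410.5  315.3   17.4  -33.6]
 [ 425.   305.6   15.4  -77.1]
 [ 428.4  290.6   15.7 -119.9]
 [ 420.6  277.    32.4 -161. ]
 [ 389.9  266.4   16.8  150.8]]
[array([441.8,  59.3]), array([84.5, 55.9]), np.float64(18.4)]
[[ 405.3   35.2   27.6   98. ]
 [ 401.4   62.5   20.7   53.2]
 [ 413.8   79.1   45.9   18.4]
 [ 457.3   93.6   27.   -33.4]
 [ 479.8   78.7   39.2 -101.2]
 [ 472.3   40.3   47.3 -161.3]
 [ 427.4   25.1   24.3  155.6]]
```

View pics/w1.png

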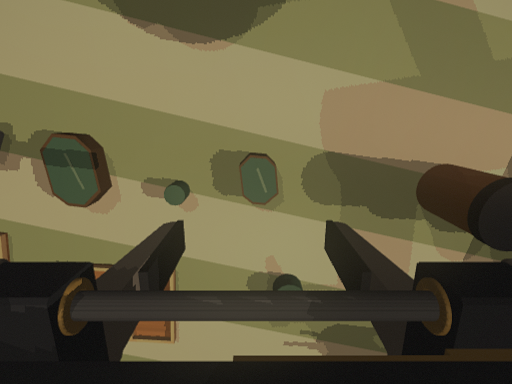

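The wrist view shows the small slab at (258,179), the small core at (177,192) and the large slab at (75,170). Top and wrist estimates agree within about 2 mm, so I'll start with the small slab.

```bash
cat >> h.py <<'E'
TH=np.radians(5.0); TW=np.radians(8.3)
WELL=dict(w65=(.6275,-.081,TH),w14=(.6344,-.1596,TH),trough=(.6401,-.2244,TH),wide=(.6413,.0999,TW),narrow=(.6303,.1761,TW))
def pick(xy,yaw,open_mm,N,z=.010):
    bot.set_gripper(open_mm/92); hover(xy,yaw,.10)
    bot.line_to([*xy,z],max_speed=.1); bot.set_gripper(0,N)
    print("grip mm",bot.current_opening()*92,"N",bot.current_grip_force())
    bot.line_to([*xy,.10],max_speed=.1); print("lifted mm",bot.current_opening()*92,bot.current_grip_force(),bot.current_contact_force(),bot.current_clock())
def place(xy,yaw,z,open_mm):
    hover(xy,yaw,.10); bot.line_to([*xy,z+.012],max_speed=.12); bot.line_to([*xy,z+.0055],max_speed=.03)
    print("down",bot.current_contact_force(),bot.current_opening()*92)
    bot.set_gripper(open_mm/92); bot.line_to([*xy,.10],max_speed=.15); print("t",bot.current_clock())
E
python3 - <<'E'
from h import *
pick((.3997,.291),np.radians(108.6),66,35); snap("w2")
E
```

```text
grip mm 0.43520029150898476 N 0.0
lifted mm 0.4319558603466552 0.0 [ 0.3164655  -0.34692371 -0.20157268] 5.4333
```

View pics/w2.png

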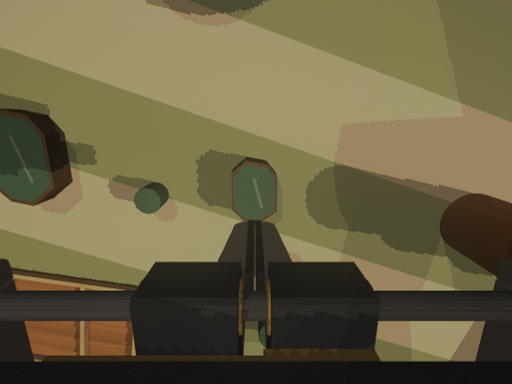

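The wrist view shows the jaws closed on air: the finger tips are near (255,222) and the slab is still at (255,190). I'll check the TCP and the slab position.

Run:
```python
from h import *
print(bot.current_ee_pos(),Ro.from_rotvec(bot.current_tool_rot()).as_matrix().round(3))
for n in("wrist","top"):
    c=bot.read_camera(n)
    for q,a in green(c): print(n,[np.round(x,1) for x in cv2.minAreaRect(q)])
    if n=="top": cv2.imwrite("pics/t2.png",cv2.resize(c["pixels"][140:280,90:290],None,fx=4,fy=4))
    R=np.array(c["R"]);print(n,"cam at",-R.T@np.array(c["t"]),R.round(3).tolist())
    p=R@np.array(bot.current_ee_pos())+c["t"]; print("tcp px",c["fx"]*p[0]/p[2]+c["cx"],c["fy"]*p[1]/p[2]+c["cy"])
```

```text
[0.39901665 0.29072678 0.09909423] [[-0.948 -0.319 -0.002]
 [-0.319  0.948 -0.001]
 [ 0.002 -0.    -1.   ]]
wrist [array([442.1, 190.7]), array([26.1, 27.2]), np.float64(59.8)]
wrist [array([400.5, 291.7]), array([57.8, 41.1]), np.float64(18.6)]
wrist [array([441.4,  67.6]), array([81.6, 49.1]), np.float64(5.3)]
wrist cam at [0.33059067 0.26895818 0.30570413] [[-0.318, 0.948, -0.001], [0.915, 0.307, 0.26], [0.247, 0.081, -0.966]]
tcp px 253.26211230348827 214.0765842227831
top [array([440.3,  58.6]), array([85.2, 54.4]), np.float64(18.5)]
top [array([553.8, 365.4]), array([50.1, 39.3]), np.float64(89.4)]
top [array([ 552.6, -610.2]), array([29.9, 68.9]), np.float64(13.6)]
top [array([ 560.5, -376.3]), array([40.7, 52.1]), np.float64(25.8)]
top cam at [0.40752368 0.00166038 0.99647501] [[-0.008, -1.0, -0.023], [-0.992, 0.011, -0.122], [0.122, 0.022, -0.992]]
tcp px 136.78203400614882 238.73016138953514
```

View pics/t2.png

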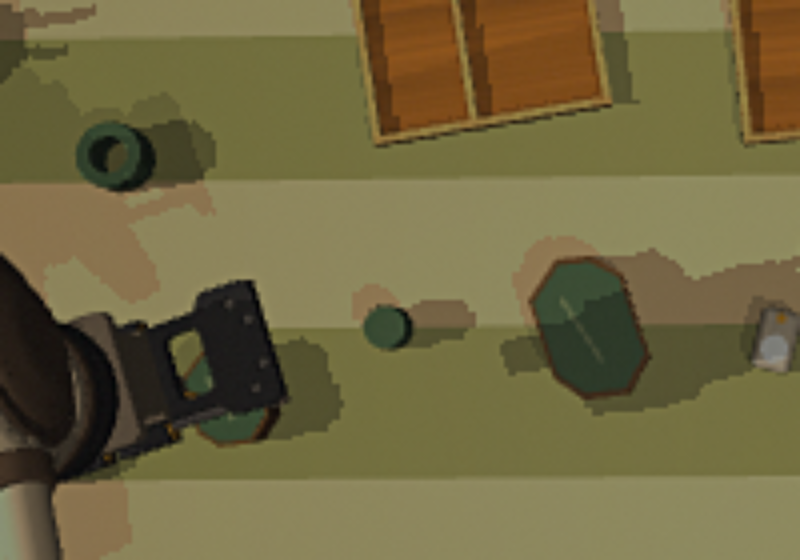

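The slab hasn't moved and the TCP is over it, as t2 shows with the gripper at about (230,350) above the slab. I'll repeat the descent, checking the actual height and the opening at each step.

Run:
```python
from h import *
def s(n): print(n,np.round(bot.current_ee_pos(),4),round(bot.current_opening()*92,1),bot.current_grip_force(),np.round(bot.current_contact_force(),1),bot.current_clock())
s("0");bot.set_gripper(.75);s("open")
bot.line_to([.3997,.2912,.010],max_speed=.1);s("down")
snap("w3")
bot.set_gripper(0.0,35);s("closed")
a=bot.read_camera("wrist")["pixels"];b=cv2.imread("pics/w3.png")
cv2.imwrite("pics/w3b.png",np.hstack([cv2.resize(b,(400,300)),cv2.resize(a,(400,300))]))
```

```text
0 [0.3992 0.2907 0.0992] 0.3 0.0 [-0.2 -0.2  0.8] 5.5833
open [0.3997 0.291  0.1   ] 69.1 0.0 [ 0.6 -0.1 -0.7] 6.6667
down [0.4004 0.2915 0.0107] 69.2 0.0 [ 0.5 -0.4 -0.8] 7.7167
closed [0.3997 0.2912 0.01  ] 0.5 0.0 [-0.1 -0.3 -0.2] 8.825
```

View pics/w3b.png

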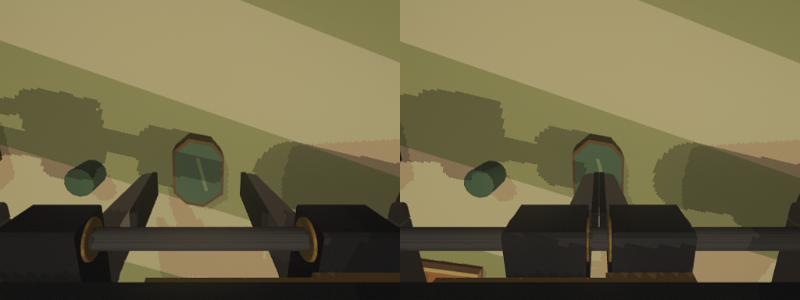

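The picture shows the closed fingers passing over the slab top at reported z=0.010, so the tips may be higher than the TCP reading says. I'll quantify that from finger spacing and slab size.

Run:
```python
from h import *
c=bot.read_camera("wrist"); print("f",c["fx"])
R=np.array(c["R"]);o=-R.T@np.array(c["t"]);print("cam",o)
p=R@np.array([.3997,.2912,.01])+c["t"];print("TCP cam",p,c["fx"]*p[0]/p[2]+c["cx"],c["fy"]*p[1]/p[2]+c["cy"])
c["pixels"]=cv2.imread("pics/w3.png")
for z in(.03,-.02):
    for q,a in green(c,z): print(z,[np.round(x,1) for x in cv2.minAreaRect(q)])
cv2.imwrite("pics/w3c.png",cv2.resize(c["pixels"][150:300,120:380],None,fx=3,fy=3))
c2=bot.read_camera("scene")
P=np.array(c2["R"])@np.array([.3997,.2912,.01])+c2["t"];u,v=(c2["fx"]*P[0]/P[2]+c2["cx"],c2["fy"]*P[1]/P[2]+c2["cy"]);print(u,v)
u,v=int(u),int(v);cv2.imwrite("pics/s3.png",cv2.resize(c2["pixels"][v-90:v+50,u-80:u+80],None,fx=4,fy=4))
```

```text
f 280.99824212245386
cam [0.33093332 0.26930935 0.21647563]
TCP cam [-0.00083451  0.0156516   0.21816181] 253.2519423857977 214.0631991895821
0.03 [array([435.2, 194.2]), array([26.4, 41.7]), np.float64(59.3)]
0.03 [array([399.3, 291.3]), array([58. , 41.3]), np.float64(18.6)]
-0.02 [array([463.2, 174.1]), array([33.5, 52.9]), np.float64(59.3)]
-0.02 [array([417.7, 297.2]), array([73.5, 52.4]), np.float64(18.6)]
355.4249748724569 209.39687037776173
```

View pics/s3.png

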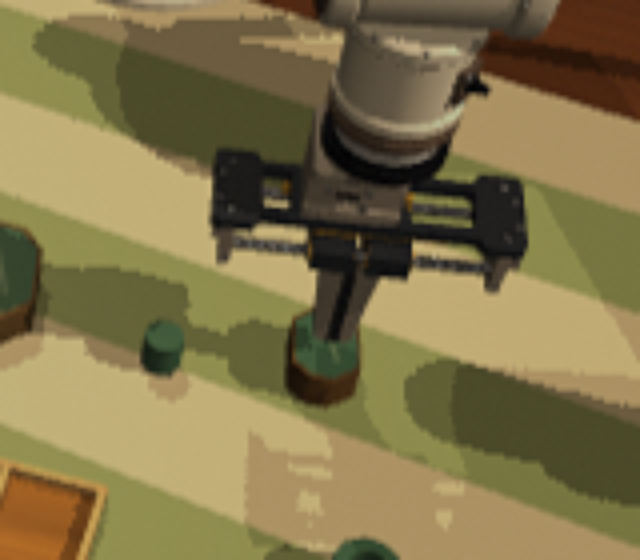

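The scene crop shows the closed fingers at about (335,338), on or above the slab's top face rather than straddling it. The tips therefore sit at least 20 mm above the reported TCP. I'll measure the offset by touching down gently on the slab's 30 mm top with a force guard.

Run:
```python
from h import *
z=.010; f0=np.mean([bot.current_contact_force()[2] for _ in range(1)])
while z>-.03:
    z-=.0015; bot.line_to([.3997,.2912,z],max_speed=.02)
    f=np.mean([(bot.hold(.02),bot.current_contact_force()[2])[1] for _ in range(3)])
    print(round(z,4),round(bot.current_ee_pos()[2],4),round(f,1))
    if abs(f-f0)>5: break
bot.line_to([.3997,.2912,z+.02],max_speed=.1); print(bot.current_clock())
```

```text
0.0085 0.0084 -0.3
0.007 0.0069 -0.1
0.0055 0.0054 0.1
0.004 0.0039 -0.1
0.0025 0.0025 -0.1
0.001 0.0009 -0.1
-0.0005 -0.0006 -0.3
-0.002 -0.0021 -0.3
-0.0035 -0.0036 0.0
-0.005 -0.005 0.4
-0.0065 -0.0053 11.1
12.625
```

The fingers touched at reported z=-0.005 on a 30 mm top, so the real finger end is about 35 mm behind the reported TCP. I see no sideways offset. I'll correct every height by 35 mm and retry.

```bash
cat >> h.py <<'E'
D=.035   # real finger end lies this far above the reported TCP (touch-measured on the slab top)
def pick(xy,yaw,open_mm,N,z=.010):
    bot.set_gripper(open_mm/92); hover(xy,yaw,.06-D)
    bot.line_to([*xy,z-D],max_speed=.1); bot.set_gripper(0,N)
    print("grip mm",bot.current_opening()*92,"N",bot.current_grip_force())
    bot.line_to([*xy,.10-D],max_speed=.1); print("lifted mm",bot.current_opening()*92,bot.current_grip_force(),np.round(bot.current_contact_force(),1),bot.current_clock())
def place(xy,yaw,z,open_mm):
    hover(xy,yaw,.10-D); bot.line_to([*xy,z+.014-D],max_speed=.12); bot.line_to([*xy,z+.0055-D],max_speed=.03)
    print("down",np.round(bot.current_contact_force(),1),bot.current_opening()*92)
    bot.set_gripper(open_mm/92); bot.line_to([*xy,.10-D],max_speed=.15); print("t",bot.current_clock())
E
python3 - <<'E'
from h import *
bot.line_to([.3997,.2912,.06-D],max_speed=.15)
pick((.3997,.2912),np.radians(108.6),66,35); snap("w4")
E
```

```text
grip mm 46.008025301320956 N 35.000311732292175
lifted mm 45.90065308908809 34.998289346694946 [-1.  -0.6 -2.7] 16.3083
```

View pics/w4.png

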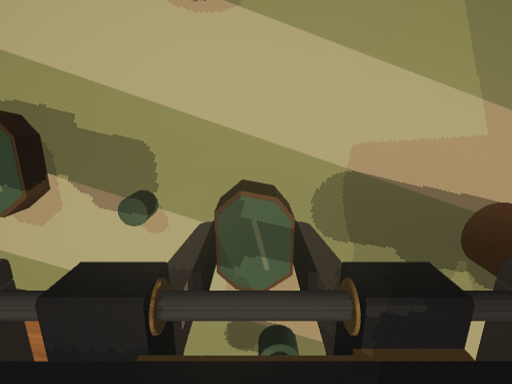

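The slab is held square between the pads at about (255,240), width 46 mm. I'll place it, then re-measure the trays from the wrist.

Run:
```python
from h import *
x,y,a=WELL["w65"]
place((x,y),a+np.pi/2,.010,62)
c=snap("w5")
m=cv2.inRange(cv2.cvtColor(c["pixels"],cv2.COLOR_BGR2HSV),(5,150,60),(18,255,255))
for k in cv2.findContours(m,0,2)[0]:
    if cv2.contourArea(k)>800: print([np.round(v,1) for v in cv2.minAreaRect((ray(c,k[:,0],.004)*1000).astype(np.float32))])
for q,_ in green(c,.034): print("green",[np.round(v,1) for v in cv2.minAreaRect(q)])
```

```text
down [-0.4  0.  -2.4] 45.68310813256608
t 20.3333
[array([642. , 104.1]), array([108.1,  80.2]), np.float64(9.1)]
[array([634. , 171.4]), array([114.1,  32. ]), np.float64(9.3)]
[array([629., -78.]), array([115.3,  74.5]), np.float64(4.9)]
[array([ 635.9, -157.5]), array([115.5,  73.3]), np.float64(4.8)]
[array([ 641.2, -223.7]), array([116.3,  42.6]), np.float64(4.7)]
green [array([627.1, -80.1]), array([58.2, 40.9]), np.float64(6.1)]
green [array([470.3,  64.8]), array([25.2, 56.6]), np.float64(4.9)]
```

View pics/w5.png

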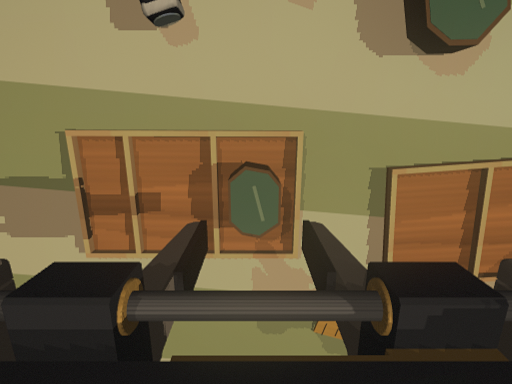

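The wrist view shows the small slab flat in its well at (255,200), with the left wells still free. The tray positions are confirmed within 2 mm. Next is the torch, measured from a hover.

Run:
```python
from h import *
hover((.437,-.183),np.radians(117),.12-D)
c=snap("w6")
h=cv2.cvtColor(c["pixels"],cv2.COLOR_BGR2HSV)
m=cv2.inRange(h,(0,0,0),(180,255,45)); m[225:]=0
for k in cv2.findContours(m,0,2)[0]:
    if cv2.contourArea(k)>200: print(cv2.boundingRect(k),[np.round(v,1) for v in cv2.minAreaRect((ray(c,k[:,0],.028)*1000).astype(np.float32))])
```

```text
(239, 142, 34, 83) [array([ 428.7, -186. ]), array([82. , 26.3]), np.float64(21.6)]
```

View pics/w6.png

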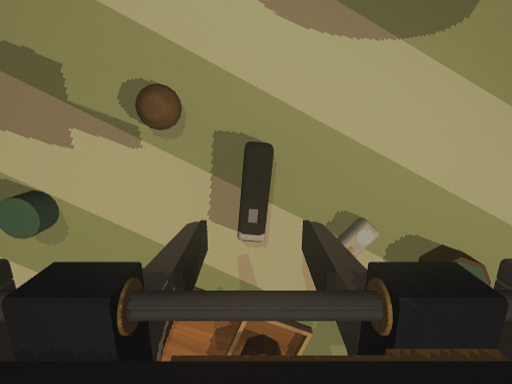

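The torch lies from (259,142) at the tail to (252,241) at the steel head, with the loupe clear at (358,235) and the pebble at (158,106). I'll pick it now.

```bash
sed -i 's/^TH=.*/TH=np.radians(4.9); TW=np.radians(9.0)/; s/^WELL=.*/WELL=dict(w65=(.628,-.0795,TH),w14=(.635,-.1585,TH),trough=(.6405,-.224,TH),wide=(.6413,.100,TW),narrow=(.6303,.176,TW))/' h.py
python3 - <<'E'
from h import *
c=bot.read_camera("wrist"); e=ray(c,[(258.5,142.5),(252,241)],.028); d=e[1]-e[0]; yaw=np.arctan2(d[1],d[0])
print(e,np.hypot(*d),np.degrees(yaw))
xy=e.mean(0); yaw=(yaw+np.radians(21.6))/2
pick(xy,yaw+np.pi/2,52,30)
if bot.current_opening()*92>20:
    x,y,a=WELL["trough"]; place((x,y),a+np.pi/2,.010,40); snap("w7")
E
```

```text
[[ 0.39125031 -0.20148006]
 [ 0.48224625 -0.16221539]] 0.09910588786538492 23.340155735847777
grip mm 27.453490908892544 N 29.982685446739197
lifted mm 27.795977144893467 29.98105376958847 [-0.  -0.6 -1.7] 24.25
down [-0.6  0.3 -1.3] 27.948706717217785
t 27.4083
```

View pics/w7.png

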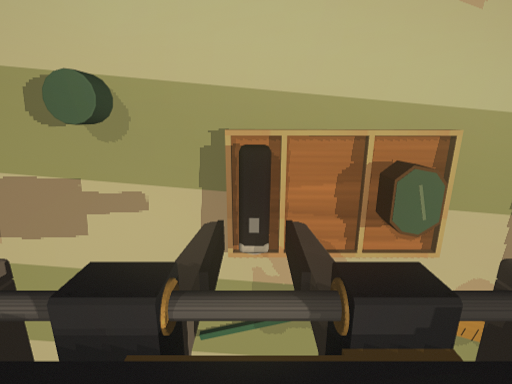

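The torch sits in the trough from (255,145) to (255,250), and the small slab is undisturbed. Next is the large core.

```bash
cat >> h.py <<'E'
def topface(c,xy,z):  # brighter (top) part of the green blob nearest xy, as circle
    h=cv2.cvtColor(c["pixels"],cv2.COLOR_BGR2HSV); m=cv2.inRange(h,(38,40,15),(85,255,255))
    n,l,st,ce=cv2.connectedComponentsWithStats(m); P=ray(c,ce,z)
    i=min((i for i in range(1,n) if st[i,4]>150),key=lambda i:np.hypot(*(P[i]-xy)))
    v=h[...,2][l==i]; t,_=cv2.threshold(v,0,255,cv2.THRESH_OTSU)
    k=max(cv2.findContours(((l==i)&(h[...,2]>t)).astype(np.uint8),0,2)[0],key=cv2.contourArea)
    for kk in (k,max(cv2.findContours((l==i).astype(np.uint8),0,2)[0],key=cv2.contourArea)):
        q=(ray(c,cv2.convexHull(kk)[:,0],z)*1000).astype(np.float32); print("top/blob",np.round(cv2.minAreaRect(q)[0],1),np.round(cv2.minAreaRect(q)[1],1),np.round(cv2.minEnclosingCircle(q),1) if 0 else cv2.minEnclosingCircle(q))
E
python3 - <<'E'
from h import *
xy=np.array((.5625,-.381)); topface(bot.read_camera("wrist"),xy,.03)
hover(xy,TW,.10-D); c=snap("w8"); topface(c,xy,.03)
E
```

```text
top/blob [ 563.9 -380.2] [42.  42.8] ((563.7025146484375, -380.3924865722656), 21.78056526184082)
top/blob [ 564.2 -373.6] [56.2 42.3] ((564.2866821289062, -373.6314697265625), 28.41648292541504)
top/blob [ 564.  -379.9] [42.3 42.2] ((563.9696655273438, -379.7743835449219), 21.62213897705078)
top/blob [ 563.2 -377.8] [42.2 47.2] ((563.8496704101562, -377.4938049316406), 23.86427116394043)
```

View pics/w8.png

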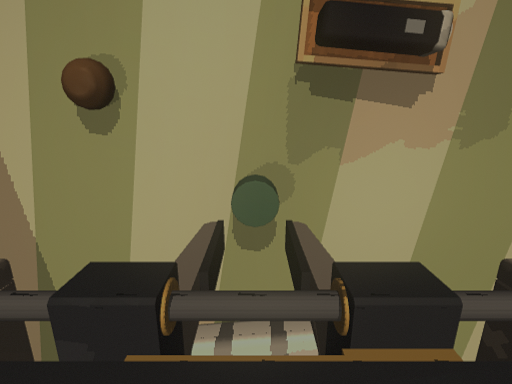

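The large core is at (255,201) in the picture, giving world (0.564,-0.380), centred between the jaws. I'll pick and place it, then measure the large slab from there.

Run:
```python
from h import *
pick((.564,-.380),TW,68,25)
if bot.current_opening()*92>30:
    x,y,a=WELL["narrow"]; place((x-.005*np.sin(a),y+.005*np.cos(a)),a,.010,60)
    topface(bot.read_camera("wrist"),(x,y),.034)
hover((.4415,.059),np.radians(108.5),.12-D); c=snap("w9")
for q,a in green(c):
    print([np.round(x,1) for x in cv2.minAreaRect(q)]); d=np.roll(a,-1,0)-a
    print(np.c_[a,np.hypot(*d.T),np.degrees(np.arctan2(d[:,1],d[:,0]))].round(1))
```

```text
grip mm 43.428017813664354 N 25.000602900981903
lifted mm 43.16025613192385 24.999714195728302 [-0.6  0.  -1.8] 31.75
down [ 0.2  0.4 -1.8] 43.53504508228988
t 36.1583
top/blob [630.3 181.8] [41.8 42.1] ((630.3063354492188, 181.7928924560547), 21.3870849609375)
top/blob [629.4 183.2] [42.3 45.4] ((629.9649658203125, 184.02857971191406), 23.525081634521484)
[array([441.3,  60. ]), array([85.5, 55.8]), np.float64(18.7)]
[[ 480.    79.    38.  -101.3]
 [ 472.5   41.7   50.4 -161.1]
 [ 424.8   25.4   24.   150.8]
 [ 403.9   37.1   43.4   78.9]
 [ 412.2   79.6   47.1   18.2]
 [ 457.    94.3   27.6  -33.6]]
[array([443.3, 190.1]), array([25.9, 25.8]), np.float64(59.6)]
[[ 453.2  199.3    8.4  -65.3]
 [ 456.7  191.7   10.5 -108.4]
 [ 453.4  181.7   12.9 -159.7]
 [ 441.2  177.2    6.3  156.3]
 [ 435.4  179.8    9.8  119.7]
 [ 430.6  188.3   12.7   72.2]
 [ 434.5  200.4   11.1   15.5]
 [ 445.2  203.3    9.   -26.5]]
[array([629. , -83.4]), array([59.9, 42.2]), np.float64(5.1)]
[[ 658.5  -76.6   14.1  -95.7]
 [ 657.1  -90.6   24.6 -148.1]
 [ 636.2 -103.6   22.6 -174.7]
 [ 613.7 -105.7   19.4  136. ]
 [ 599.8  -92.3   17.8   84.3]
 [ 601.6  -74.5   15.2   45.4]
 [ 612.2  -63.7   31.9    5.1]
 [ 644.   -60.9   21.4  -47.5]]
```

View pics/w9.png

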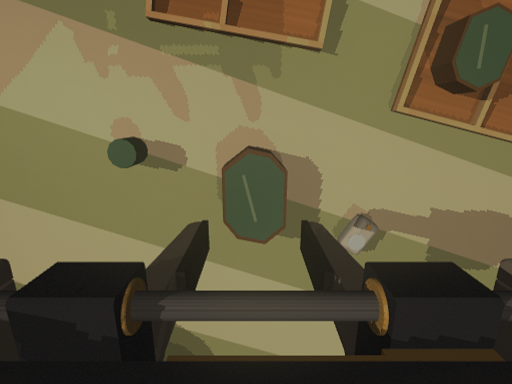

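The large slab is centred at (255,195) with parallel long sides, and the small core (125,152) and loupe (358,233) are both clear. I'll pick and place it, then measure the ring.

Run:
```python
from h import *
pick((.4413,.060),np.radians(108.6),82,45)
if bot.current_opening()*92>50:
    x,y,a=WELL["wide"]; place((x+.004*np.sin(a),y-.004*np.cos(a)),a+np.pi/2,.010,72)
    c=bot.read_camera("wrist")
    for q,_ in green(c,.034): print("green",[np.round(v,1) for v in cv2.minAreaRect(q)])
hover((.556,.366),TH,.12-D); c=snap("w10")
m=cv2.inRange(cv2.cvtColor(c["pixels"],cv2.COLOR_BGR2HSV),(38,40,15),(85,255,255)); m[:, :150]=0
topface(c,(.553,.366),.03)
```

```text
grip mm 61.301357477984865 N 45.001121163368225
lifted mm 61.760062680021704 44.99805271625519 [ 0.5 -0.3 -4.4] 40.3333
down [-1.  -0.8 -3.6] 61.84756097392678
t 43.4583
green [array([633.7, -79.9]), array([42.1, 41.4]), np.float64(5.2)]
green [array([631.1, 181.3]), array([41.3, 42.3]), np.float64(8.9)]
green [array([640.9,  97. ]), array([85.6, 56. ]), np.float64(8.0)]
top/blob [556.4 372.2] [41.5 42.1] ((556.3600463867188, 372.3597106933594), 21.518495559692383)
top/blob [555.9 373.8] [42.1 45.2] ((556.24853515625, 374.2170715332031), 23.160852432250977)
```

View pics/w10.png

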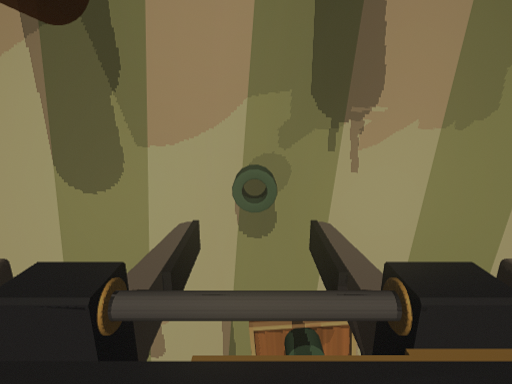

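The ring is at (255,190), world (0.5564,0.3722), and the large slab measures well placed in its tray. I'll pick and place the ring, retreat and check from the top camera.

Run:
```python
from h import *
pick((.5564,.3722),TH,68,25)
if bot.current_opening()*92>30:
    x,y,a=WELL["w14"]; place((x,y),a,.010,60)
    topface(bot.read_camera("wrist"),(x,y),.034)
hover((.40,.38),TH,.25-D)
c=bot.read_camera("top"); cv2.imwrite("pics/t11.png",cv2.resize(c["pixels"][110:260,90:430],None,fx=2.3,fy=2.3,interpolation=2)); print(bot.current_clock(),bot.current_contact_force())
```

```text
grip mm 43.381008981218216 N 25.00053070485592
lifted mm 43.129325669603 24.999679382890463 [ 0.3  0.2 -1.8] 47.475
down [ 0.3 -0.2 -0.4] 43.404374346956494
t 51.7917
top/blob [ 635.6 -158.5] [41.4 41.7] ((635.8866577148438, -158.355224609375), 21.27686309814453)
top/blob [ 635.4 -156. ] [41.4 46.7] ((635.203125, -155.93026733398438), 23.653005599975586)
54.0667 [-0.28702315 -0.10497437 -0.31377219]
```

View pics/t11.png

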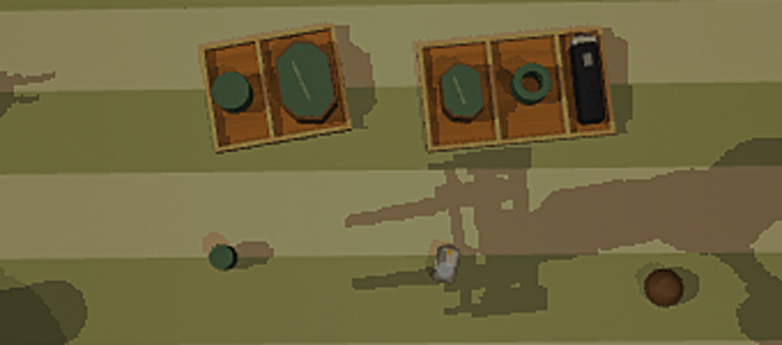

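The top view shows all five pieces flat in their wells: core (232,92), large slab (306,82), small slab (461,92), ring (531,83) and torch (588,80). The small core, loupe and pebble have not moved, so I'm handing in.

```bash
python3 -c "
from workcell import bot
print(bot.job_done(),bot.current_clock())"
```

```text
the job is handed in; nothing more can be done
the job is handed in; nothing more can be done
```

I handed the job in at about 54 s with both kits made up and the small core, loupe and pebble untouched in the last picture; the hand-in call returned no verdict, and the real finger ends proved to be about 35 mm short of the reported TCP, so I corrected all heights for that.

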